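# Put the bench tools back in their trays, each with its own kind

### The arm

A 7-joint arm with a two-finger parallel gripper is mounted at the origin on a cart in front of the work surface, level with it; the furniture and walls round the work are solid. World frame = base frame: x ahead of the robot, y to its left, z up, the work surface at z = 0. Lengths are in m, angles in rad, forces in N, time in s.
With the tool pointing down it reaches from about 0.425 to 0.95 m from the base axis. Payload 4.7 kg.
Tool frame: the origin (TCP) lies between the finger pads; the fingertips stand 25 mm ahead of it and the grasp point (between the pads) lies 6 mm ahead of it; z points along the fingers, y is the line along which they close (so a half turn about z gives the same grasp; the last joint's range is limited). The gripper opens to 85 mm and grips with 20 to 120 N. Pads are 22 mm wide; open, the fingers measure 114 mm over their backs; the gripper's body (76 mm by 85 mm) begins 54 mm behind the grasp point. The pads swing forward as they close: fully open they stand 13 mm farther back than shut.
Start: joints at [-1.227, 0.469, -0.049, 1.532, 0.024, 1.141, -0.082], TCP at [0.246, 0.629, 0.256] pointing down, gripper open.
Joint ranges: [-2.59, 2.59], [-0.33, 1.99], [-1.39, 1.29], [0.1, 2.45], [-1.04, 4.18], [0.21, 1.99], [-2.66, 2.66]. Speed limits (rad/s): [2.57, 2.57, 3.14, 3.14, 3.14, 3.14, 3.14].

### API

Orientations are given as a 3x3 rotation matrix whose columns are the frame's x, y, z axes.
In Python, from rig import * gives the robot as it stands. Calls block until the motion is done:
- movep(position, orientation): joint-space move of the TCP to a pose.
- move_l(position, attitude=None, feed=0.15, until_force=None): straight line of the TCP; attitude=None keeps the orientation; feed is the mean speed in m/s. With until_force (N) it stops when the force on the tool has changed by that much, and returns True; else False.
- move_joints(angles): joint-space move.
- command_gripper(opening, newtons=None): finger opening in m; newtons is the grip in N (None keeps the last); returns when the fingers have stopped.
- sleep(seconds).
- inverse_kinematics(position, orientation): joint angles nearest the present ones, or None.
- sense(): the state.
- camera(name): name is "scene" or "top" or "wrist"; returns (picture, depth): 400x640x3 uint8, red, green, blue; 400x640 float32, m along the optical axis (not along the pixel's ray), 0 where there is no reading.
- camera_params(name): a dict with "K" (3x3 intrinsics, pixels), "position" and "rotation" of the camera in the world; the wrist camera has in their place "tool_from_camera" (4x4, takes a point from camera to tool coordinates, whose origin is the TCP and whose axes are the flange's). Camera axes: x right, y down, z forward; pixel columns grow to the right and rows downward; lengths in m; the calibration is good to about 2 mm. The wrist camera is an equidistant fisheye: a pixel r from the principal point sees the ray r / f radians off the axis. A picture is of the moment at which its call begins: read the wrist's pose just before it. camera_params takes no time and is no camera call.
A pose or a line that the arm cannot do raises Unreachable and nothing moves.
- finish_job(): hands the job in; it is judged then, once.
The state is a dict: "time_s": time; "joint_pos": joint angles; "qd": joint speeds; "joint_efforts": joint torques, N m; "position": TCP position; "tcp_rot": TCP orientation; "wrist_force": force on the tool from outside, world axes, zero at the start; "ft_torque": the same for the moment, N m; "finger_gap": finger opening in m; "gripper_force": force on a finger pad.
Only numpy, scipy, OpenCV 4.12 (cv2) and the standard library are available. Lean on these libraries where they do the work, as an engineer would, in place of code of your own. Each camera call takes 0.05 s, during which the arm holds its last target. There are 200 camera calls.

### The job

Put the four loose tools on the bench away in the three two-lane wooden trays, each with its own kind: the graver beside the graver that is already in a tray, the screwdriver beside the screwdriver, and the two punches together in the empty tray. Each tool lies flat along a lane of its own, and the two tools already in the trays stay in their lanes.

Things in the scene. Friction and masses are not known exactly. Their poses are not given: they have to be found in the camera images.
- graver_tray: Fixed low wooden tray with dark green felt floor, 164 x 118 x 20 mm; a graver lies in its lane at y = +28 mm, the other lane is empty. Origin: centre of its underside; x along its length, z up. Two lanes run along x, centred on y = +28 and y = -28 mm, each 152 mm long, 52 mm wide, floor 6 mm above the bench.
- screwdriver_tray: Tray of the same make and frame as graver_tray; a screwdriver lies in its lane at y = -28 mm, the other lane is empty. Side walls and the 4 mm rib between the lanes of each tray stand 14 mm above the lane floor at the ends, but are scooped out for the fingers: they slope down from 57 to 40 mm from the tray's centre along x and are only 4 mm high between.
- punch_tray: Tray of the same make, size and frame as graver_tray; both its lanes are empty.
- graver_mid (a point): Loose graver lying on the bench, 98 mm long, about 0.03 kg: round wooden mushroom handle 24 mm wide and 22 mm high, from y = +9 to +49 mm, widest near y = +35; thin steel blade to y = -49 mm. Grip it across the handle, near y = +25 mm, or at the 11 mm neck at y = +5 mm. Point: its middle, on its axis, about 10 mm above what it lies on; y along the tool, z up as it lies now. It may roll a little.
- screwdriver_mid (a point): Loose small screwdriver lying on the bench, 128 mm long, about 0.045 kg: orange handle 18 mm thick from y = +4 to +64 mm, steel shaft 4 mm thick to y = -64 mm. Grip it across the handle, near y = +20 mm. Point: its middle, on its axis, about 7 mm above what it lies on; y along the tool, z up as it lies now. It may roll a little.
- punch_a_mid (a point): Loose steel round punch lying on the bench, 78 mm long, 18 mm thick at its head, tapering to the point, about 0.06 kg. Grip it across the middle. Point: its middle, on its axis, about 7 mm above what it lies on; y along the tool, z up as it lies now. It may roll a little.
- punch_b_mid (a point): The second steel punch, like the first, loose on the bench. Same point and axes as punch_a_mid.
- kept_graver_mid (a point): The graver that already lies in graver_tray (same shape and point as graver_mid), loose; it stays there.
- kept_screwdriver_mid (a point): The screwdriver that already lies in screwdriver_tray (same shape and point as screwdriver_mid), loose; it stays there.
Things that resemble listed ones, but are neither listed nor needed, are in the scene too. Leave any purple or yellow look-alike of the part that bears punch_b_mid alone.

How it is judged:
By the outcome, as a careful person would: the job done as asked, in the order asked, and still so for the second after the job is handed in, with the robot touching nothing.
It also fails if it takes over 118 s, if anything falls off the work surface, if the arm or the gripper's body presses on something with over 40 N, if the wrist force passes 120 N, or if a joint passes its speed limit or range.

## Working session

There is one attempt and no reset: what is moved stays moved. The work goes in short steps, each a Python script; the robot and the scene stay as the last script left them, time stands still between calls to the robot, and variables do not carry over. Pictures are saved under pics/ and viewed, at most 14 in all, crops included, and the job is handed in when it is done.

```bash
mkdir -p pics; ls; python3 - <<'E'
from rig import *
import cv2,numpy as np
for n in ("top","scene"):
    p,d=camera(n); cv2.imwrite(f"pics/{n}0.png",p[:,:,::-1]); np.save(f"pics/{n}0.npy",d)
    c=camera_params(n); print(n,c)
print(sense()['time_s'])
E
```

```text
pics
top {'K': array([[393.72677438,   0.        , 319.83075914],
       [  0.        , 393.72677438, 198.17912466],
       [  0.        ,   0.        ,   1.        ]]), 'position': array([0.28921893, 0.00398308, 1.00586803]), 'rotation': array([[ 6.54028785e-04, -9.82832432e-01,  1.84499277e-01],
       [-9.99737114e-01,  3.58589071e-03,  2.26460862e-02],
       [-2.29189022e-02, -1.84465586e-01, -9.82571713e-01]])}
scene {'K': array([[380.37172445,   0.        , 318.53508515],
       [  0.        , 380.37172445, 195.18889534],
       [  0.        ,   0.        ,   1.        ]]), 'position': array([-0.03692823, -0.48008911,  0.72180107]), 'rotation': array([[ 0.67933227, -0.51226345,  0.52544631],
       [-0.73372714, -0.46211735,  0.49808838],
       [-0.01233462, -0.72390173, -0.68979282]])}
0.1
```

View pics/top0.png

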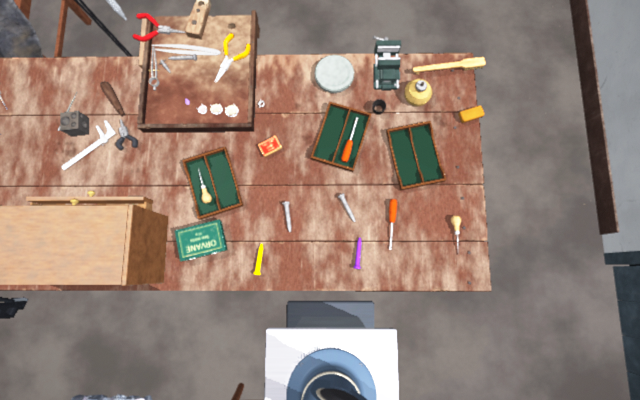

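View pics/scene0.png

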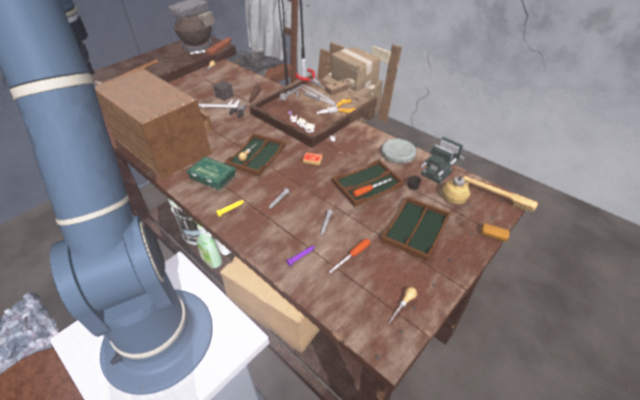

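The top view shows the loose tools at: punches, grey, (287,216) and (346,207); screwdriver, orange, (392,224); graver (457,232). The trays are graver_tray (211,183), screwdriver_tray (341,136) and punch_tray (416,155). The look-alikes are yellow (259,260) and purple (358,253). The two grey ones are the steel punches, and I'll confirm them in an enlarged crop.

```bash
cat > h.py <<'E'
import cv2,numpy as np
def ray(cp,px,z):
    """pixels Nx2 -> points on plane z"""
    px=np.atleast_2d(px).astype(float)
    d=np.c_[px,np.ones(len(px))]@np.linalg.inv(cp['K']).T@cp['rotation'].T
    return cp['position']+d*((z-cp['position'][2])/d[:,2])[:,None]
E
python3 - <<'E'
from rig import *
import cv2,numpy as np
from h import *
p=cv2.imread("pics/top0.png"); cp=camera_params("top")
cv2.imwrite("pics/crop.png",cv2.resize(p[95:275,180:480],None,fx=2.66,fy=2.66,interpolation=cv2.INTER_CUBIC))
hsv=cv2.cvtColor(p,cv2.COLOR_BGR2HSV); H,S,V=[hsv[...,i].astype(int) for i in range(3)]
g=((H>65)&(H<95)&(S>110)&(V<110)).astype(np.uint8)
g=cv2.morphologyEx(g,cv2.MORPH_OPEN,np.ones((2,2)))
n,l,st,c=cv2.connectedComponentsWithStats(g)
for i in range(1,n):
    if st[i,4]>100: print("green",st[i],c[i].round(1))
def blob(name,m,box,z):
    x0,y0,x1,y1=box; q=np.zeros(m.shape,np.uint8); q[y0:y1,x0:x1]=m[y0:y1,x0:x1]
    n,l,st,c=cv2.connectedComponentsWithStats(q,connectivity=8)
    if n<2: print(name,'none');return
    i=1+np.argmax(st[1:,4]); ys,xs=np.nonzero(l==i); w=ray(cp,np.c_[xs,ys],z)[:,:2]
    r=cv2.minAreaRect(w.astype(np.float32)*1000); print(name,len(w),'px',c[i].round(1),'rect',np.round(r[0],1),np.round(r[1],1),'box',cv2.boxPoints(r).round(0).tolist())
grey=(S<70)&(V>70)
blob("punchL",grey,(272,195,302,236),.009)
blob("punchR",grey,(330,188,362,226),.009)
org=(H<14)&(S>175)&(V>150)
blob("sd",org,(380,192,402,256),.009)
blob("sdshaft",grey,(380,210,402,256),.007)
blob("kept sd",org,(335,110,360,170),.015)
yl=(H>12)&(H<32)&(V>170)
blob("gr",yl,(445,208,470,242),.011)
blob("kept gr",yl,(190,170,220,210),.017)
E
```

```text
green [343 114  16  29 149] [350.1 127.2]
green [352 116  14  42 238] [358.7 135.8]
green [413 128  26  50 663] [426.1 152.3]
green [392 132  25  35 475] [403.6 148.9]
punchL 158 px [287.3 214.8] rect [430.5 111.9] [78.8 18.2] box [[390.0, 117.0], [392.0, 99.0], [471.0, 107.0], [469.0, 125.0]]
punchR 267 px [350.  209.3] rect [451.1 -52.8] [92.1 31.7] box [[403.0, -60.0], [418.0, -88.0], [499.0, -45.0], [484.0, -17.0]]
sd 159 px [392.4 209.8] rect [ 445.2 -158.5] [17.8 57.2] box [[416.0, -166.0], [473.0, -168.0], [474.0, -151.0], [417.0, -149.0]]
sdshaft 91 px [390.7 236.3] rect [ 377.9 -152.2] [ 8.3 68.5] box [[343.0, -153.0], [412.0, -159.0], [412.0, -151.0], [344.0, -145.0]]
kept sd 138 px [346.9 150.5] rect [602.1 -44.2] [19.  57.7] box [[572.0, -44.0], [627.0, -62.0], [632.0, -44.0], [578.0, -26.0]]
gr 123 px [456.1 222. ] rect [ 412.9 -319.1] [39.2 25.6] box [[390.0, -314.0], [399.0, -338.0], [436.0, -324.0], [427.0, -300.0]]
kept gr 112 px [205.6 195.6] rect [485.6 319.9] [40.4 23.7] box [[464.0, 329.0], [467.0, 305.0], [507.0, 311.0], [504.0, 334.0]]
```

View pics/crop.png

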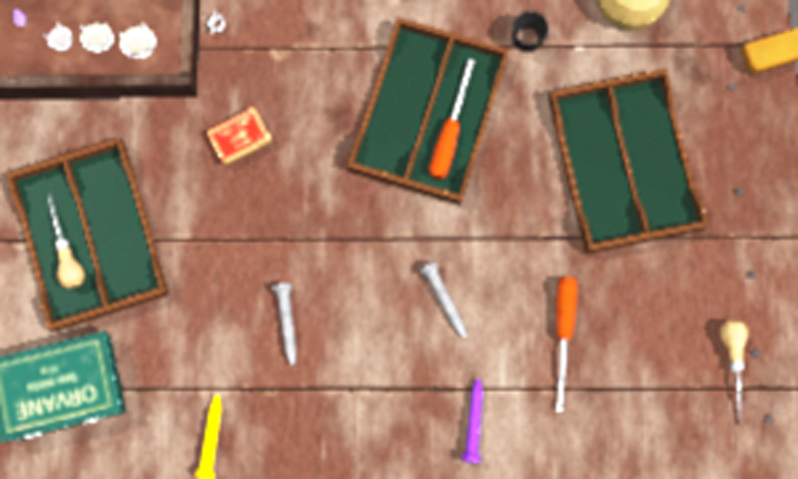

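The crop confirms the two plain steel punches: left, head at crop (283,288); right, head at (430,265). Yellow and purple stand apart and stay. Empty lanes are graver_tray right and screwdriver_tray left; punch_tray is empty. Next I compute the poses and check them against the given sizes.

```bash
cat > plan.py <<'E'
from rig import *
from h import *
cp=camera_params("top")
W=lambda c,z: ray(cp,np.array(c)/2.66+[180,95]-.3,z)[:,:2]
# tray corners (far-left, far-right, near-right, near-left) in crop pixels, wall tops
T={k:W(v,.02) for k,v in dict(graver=[(10,173),(122,140),(166,291),(50,327)],sd=[(400,20),(505,50),(460,200),(350,168)],
   punch=[(553,90),(665,73),(704,228),(590,248)]).items()}
def lane(t,side):          # side +1 = left seen from the robot; returns lane centre, axis away from the robot
    c=T[t]; u=c[0]+c[1]-c[2]-c[3]; u/=np.linalg.norm(u); n=np.array([-u[1],u[0]])
    return c.mean(0)+side*.028*n,u
def tool(head,tip,L,zh=.009,zt=.004):
    h,t=W([head],zh)[0],W([tip],zt)[0]; a=(h-t)/np.linalg.norm(h-t); return (h+t)/2,a,np.linalg.norm(h-t)
# name: (mid,axis to head,len), grip offset, shift of mid in lane, pick z, lane
JOBS=dict(punchR=(tool((430,263),(465,337),.078),.0,0,.027,lane('punch',1)),
          punchL=(tool((282,283),(293,363),.078),.0,0,.027,lane('punch',-1)),
          sd=(tool((568,277),(560,412),.128),.02,0,.029,lane('sd',1)),
          graver=(tool((734,320),(739,422),.098,.011),.025,-.01,.030,lane('graver',-1)))
def R(a): return np.array([[a[0],a[1],0],[a[1],-a[0],0],[0,0,-1]]).T   # x along a, z down
E
python3 - <<'E'
from plan import *
for k,c in T.items(): print(k,c.mean(0).round(4),[round(np.linalg.norm(c[i]-c[i-1]),3) for i in range(4)])
for k,(t,s,sh,z,(lc,u)) in JOBS.items():
    g=t[0]+s*t[1]; pl=lc+(s+sh)*u
    print(k,t[0].round(4),'deg',np.degrees(np.arctan2(*t[1][::-1])).round(1),'len',t[2].round(3),'grip',g.round(4),'place',pl.round(4),'udeg',np.degrees(np.arctan2(*u[::-1])).round(1))
    for n,p,a in (('pick',g,t[1]),('place',pl,u)):
        for s_ in (1,-1):
            q=inverse_kinematics([*p,z],R(s_*a)); print('  ',n,s_,None if q is None else np.round(q,2))
d=np.load("pics/top0.npy"); v=np.array([[60,235],[200,240],[419,90],[387,55]])
for x,y in v:
    r=np.linalg.inv(cp['K'])@[x,y,1]*d[y,x]; print((x,y),(cp['rotation']@r+cp['position']).round(3))
E
```

```text
graver [0.5185 0.3047] [np.float64(0.16), np.float64(0.114), np.float64(0.159), np.float64(0.115)]
sd [ 0.6415 -0.0285] [np.float64(0.162), np.float64(0.109), np.float64(0.161), np.float64(0.112)]
punch [ 0.5889 -0.2214] [np.float64(0.162), np.float64(0.112), np.float64(0.16), np.float64(0.111)]
punchR [ 0.4525 -0.0451] deg 24.8 len 0.079 grip [ 0.4525 -0.0451] place [ 0.5837 -0.1938] udeg 10.7
   pick 1 [-0.39  0.52  0.5   2.25 -0.54  0.48 -0.6 ]
   pick -1 [-0.08  0.48  0.11  2.23 -0.12  0.44  2.12]
   place 1 [-0.12  0.7   0.52  1.87 -0.52  0.7  -0.68]
   place -1 [ 0.1   0.65  0.2   1.86 -0.2   0.65  2.19]
punchL [0.4305 0.1093] deg 8.4 len 0.078 grip [0.4305 0.1093] place [ 0.5941 -0.2489] udeg 10.7
   pick 1 [-0.68  0.5   0.42  2.27 -0.46  0.45 -1.31]
   pick -1 [-0.36  0.47  0.01  2.25 -0.02  0.43  1.39]
   place 1 [-0.1   0.77  0.64  1.81 -0.63  0.78 -0.52]
   place -1 [ 0.16  0.69  0.24  1.79 -0.23  0.69  2.29]
sd [ 0.4095 -0.1558] deg -4.9 len 0.129 grip [ 0.4294 -0.1575] place [ 0.669  -0.0078] udeg -17.4
   pick 1 [-0.22  0.55  0.61  2.25 -0.64  0.52 -0.76]
   pick -1 [ 0.03  0.49  0.28  2.23 -0.3   0.46  2.04]
   place 1 [-0.45  0.79  0.6   1.74 -0.59  0.8  -1.44]
   place -1 [-0.16  0.71  0.15  1.72 -0.15  0.72  1.34]
graver [ 0.3835 -0.3174] deg 0.5 len 0.096 grip [ 0.4085 -0.3171] place [0.5413 0.2826] udeg 17.8
   pick 1 [-0.08  0.74  0.91  2.12 -0.91  0.74 -0.13]
   pick -1 [ 0.2   0.58  0.49  2.11 -0.5   0.57  2.63]
   place 1 [-0.86  0.68  0.44  1.88 -0.43  0.68 -1.43]
   place -1 [-0.49  0.64 -0.08  1.86  0.08  0.65  1.26]
(np.int64(60), np.int64(235)) [0.366 0.57  0.19 ]
(np.int64(200), np.int64(240)) [0.368 0.325 0.028]
(np.int64(419), np.int64(90)) [ 0.749 -0.229  0.058]
(np.int64(387), np.int64(55)) [ 0.852 -0.151  0.051]
```

```bash
cat >> plan.py <<'E'
def pick(k,first=False):
    t,s,sh,z,(lc,u)=JOBS[k]; g=t[0]+s*t[1]; A=R(t[1])
    if first:
        p=sense()['position']; move_l([p[0],p[1],.32],feed=.2); movep([*g,.30],A)
    else: movep([*g,.14],A)
    command_gripper(.05,40)
    move_l([*g,z],feed=.15)
    command_gripper(0.0,40)
    st=sense(); print(k,'gap',round(st['finger_gap'],4),'F',round(float(np.max(st['gripper_force'])),1),'pos',np.round(st['position'],4))
    move_l([*g,.14],feed=.2)
    st=sense(); print('  lifted gap',round(st['finger_gap'],4),'wf',np.round(st['wrist_force'],2),'t',st['time_s'])
    return st['finger_gap']
def place(k):
    t,s,sh,z,(lc,u)=JOBS[k]; p=lc+(s+sh)*u; A=R(u)
    movep([*p,.14],A); hit=move_l([*p,z+.007],feed=.1,until_force=8)
    st=sense(); print('  placed hit',hit,np.round(st['position'],4))
    command_gripper(st['finger_gap']+.012); move_l([*p,.14],feed=.15); print('  t',sense()['time_s'])
def snap(n,name,box=None,f=1):
    p,_=camera(n); p=p[:,:,::-1]
    if box: x0,y0,x1,y1=box; p=p[y0:y1,x0:x1]
    cv2.imwrite(f"pics/{name}.png",cv2.resize(np.ascontiguousarray(p),None,fx=f,fy=f,interpolation=cv2.INTER_CUBIC))
E
python3 - <<'E'
from plan import *
if pick('punchL',True)>.006: place('punchL')
snap("wrist","w1")
E
```

```text
punchL gap 0.0127 F 39.0 pos [0.4307 0.1095 0.0274]
  lifted gap 0.0124 wf [-0.16  0.28 -0.92] t 6.0917
  placed hit True [ 0.5933 -0.2486  0.0335]
  t 9.7417
```

View pics/w1.png

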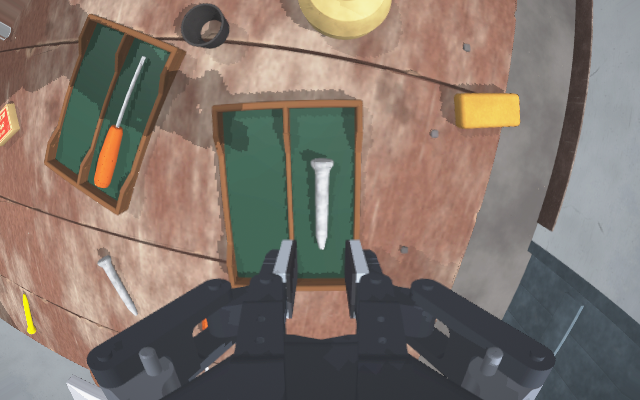

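The wrist view shows the first punch, (320,205), lying straight along the right lane of the punch tray. The poses hold, so I go on.

```bash
python3 - <<'E'
from plan import *
for k in ('punchR','sd','graver'):
    if pick(k)<.006: print('MISSED',k); break
    place(k)
p=sense()['position']; move_l([p[0],p[1],.30],feed=.2)
move_joints([-1.227,0.469,-0.049,1.532,0.024,1.141,-0.082])
snap("top","top1",(180,90,480,270),2.66)
print(sense()['time_s'])
E
```

```text
punchR gap 0.0125 F 39.0 pos [ 0.4529 -0.0449  0.0277]
  lifted gap 0.0122 wf [ 0.26 -0.16 -1.41] t 13.1667
  placed hit True [ 0.5829 -0.1936  0.0338]
  t 16.1583
sd gap 0.0152 F 38.7 pos [ 0.43   -0.1577  0.0298]
  lifted gap 0.0155 wf [ 0.88 -0.11 -1.01] t 19.2083
  placed hit True [ 0.6681 -0.0078  0.036 ]
  t 22.4333
graver gap 0.0216 F 39.0 pos [ 0.4091 -0.3175  0.031 ]
  lifted gap 0.0212 wf [ 0.26  0.47 -0.12] t 26.2417
  placed hit True [0.5406 0.2822 0.0371]
  t 30.5583
33.2333
```

View pics/top1.png

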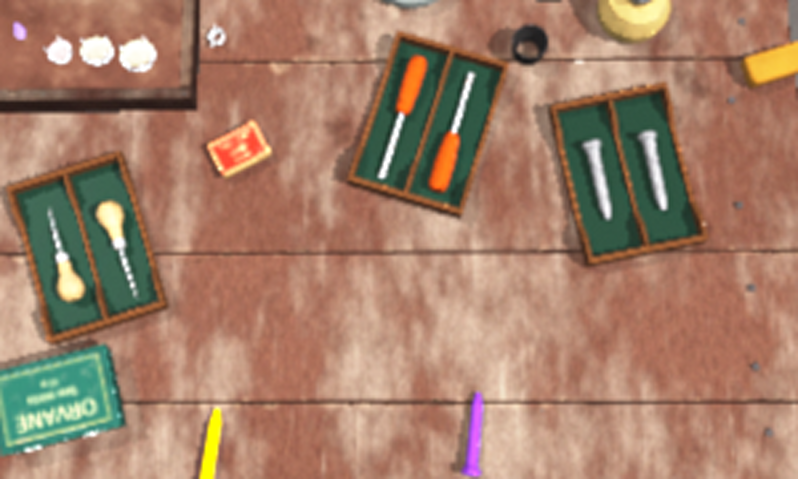

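The top view shows both gravers at (65,260)/(120,245), both screwdrivers at (400,115)/(455,130) and both punches at (598,180)/(653,170). Each lies along its own lane inside the end walls; the look-alikes are untouched and the arm is clear.

```bash
python3 -c "
from rig import *
print(finish_job())"
```

```text
the job is handed in; nothing more can be done
None
```

The job is handed in: all four loose tools now lie in their own lanes beside their own kind, the two kept tools are still in theirs, and it took about 33 s on the robot clock.

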